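# Dress the inking unit of the proof press

### The arm

A 6-joint arm with a two-finger parallel gripper is mounted at the origin on the work surface; the furniture and walls round the work are solid. World frame = base frame: x ahead of the robot, y to its left, z up, the work surface at z = 0. Lengths are in mm, angles in rad, forces in N, time in s.
With the tool pointing down it reaches from about 400 to 925 mm from the base axis. Payload 3.4 kg.
Tool frame: the origin (TCP) lies between the finger pads; the fingertips stand 19 mm ahead of it and the grasp point (between the pads) is the TCP; z points along the fingers, y is the line along which they close (so a half turn about z gives the same grasp; the last joint's range is limited). The gripper opens to 85 mm and grips with 20 to 120 N. Pads are 22 mm wide; open, the fingers measure 114 mm over their backs; the gripper's body (76 mm by 85 mm) begins 54 mm behind the grasp point. The pads swing forward as they close: fully open they stand 13 mm farther back than shut.
Start: joints at [-1.373, 0.307, 1.506, -0, 1.328, -0.073], TCP at [154.343, -553.904, 250.305] pointing down, gripper open.
Joint ranges: [-3.12, 3.12], [-1.05, 2.28], [0.14, 2.33], [-1.42, 4.57], [0.1, 2.73], [-2.68, 2.68]. Speed limits (rad/s): [2.57, 2.57, 3.14, 3.14, 3.14, 3.14].

### API

Orientations are given as [roll, pitch, yaw] about the fixed x, y, z axes, in that order (R = Rz(yaw) Ry(pitch) Rx(roll)).
In Python, from workcell import r gives the robot as it stands. The module is installed in compiled form; this text tells all that it offers. Calls block until the motion is done:
- r.reach(position, orientation): joint-space move of the TCP to a pose.
- r.move_linear(position, attitude=None, rate=150, force_limit=None): straight line of the TCP; attitude=None keeps the orientation; rate is the mean speed in mm/s. With force_limit (N) it stops when the force on the tool has changed by that much, and returns True; else False.
- r.goto_joints(angles): joint-space move.
- r.move_gripper(opening, newtons=None): finger opening in mm; newtons is the grip in N (None keeps the last); returns when the fingers have stopped.
- r.dwell(seconds).
- r.ik(position, orientation): joint angles nearest the present ones, or None.
- r.capture(name): name is "side" or "top" or "wrist"; returns the picture (400x640x3 uint8, red, green, blue); there is no depth.
- r.camera_params(name): a dict with "mtx" (3x3 intrinsics, pixels), "R" (3x3) and "t" (3): a world point X has camera coordinates R X + t. Camera axes: x right, y down, z forward; pixel columns grow to the right and rows downward; lengths in mm; the calibration is good to about 2 mm. A picture is of the moment at which its call begins: read the wrist's pose just before it. camera_params takes no time and is no camera call; for the wrist camera it gives the pose at the moment of the call.
A pose or a line that the arm cannot do raises r.PlanningError and nothing moves.
- r.job_done(): hands the job in; it is judged then, once.
Readings, each from a call of its own:
- r.read_time(): time.
- r.read_qpos(): joint angles.
- r.read_joint_vel(): joint speeds.
- r.read_joint_efforts(): joint torques, N m.
- r.read_tool_pos(): TCP position.
- r.read_tcp_rot(): TCP orientation.
- r.read_ft_force(): force on the tool from outside, world axes, zero at the start.
- r.read_moment(): the same for the moment, N m.
- r.read_opening(): finger opening in mm.
- r.read_grasp_force(): force on a finger pad.
Only numpy, scipy, OpenCV 4.12 (cv2) and the standard library are available. Lean on these libraries where they do the work, as an engineer would, in place of code of your own. Each camera call takes 0.05 s, during which the arm holds its last target. There are 200 camera calls.

### The job

Put the four rollers from the wooden rack into the inking frame of the proof press: the two red rubber form rollers in the two low forks, one in each, then the thick steel drum in the tall middle slot so that it lies on both of them, and last the thin black rider in the same slot, lying on the drum. Each spindle belongs in both side plates; lower the rollers in rather than dropping them, and leave the brayer, the ink tin and the ink tube where they are.

Things in the scene. Friction and masses are not known exactly. Their poses are not given: they have to be found in the camera images.
- inking_frame: Fixed grey-green frame: two side plates 10 mm thick, inner faces at y = +-73 mm. Origin: underside centre on the table; z up, y along the rollers. In each plate, open at the top: two low forks 20 mm wide at x = +-41 mm, V floors, mouths 33 mm wide at height 70; at x = 0 a tall slot 20 mm wide, floor at 68, mouth 40 mm wide at 153, walls out to x = +-25. Tie rods lie below height 30.
- roller_rack: Fixed pale wooden rack 340 x 190 x 52 mm: base board and two notched boards (inner faces at y = +-73 mm). Origin: underside centre, z up, x along the row, y along the rollers. V notches at x = -132, -44, 44, 132 mm hold the spindles with the axes 46 mm above the table; which roller lies where changes. Lift rollers straight up.
- form_roller_a: Form roller, one of two alike: brick-red rubber body 44 mm in diameter, 130 mm long, 0.3 kg; steel spindle 12 mm thick, 188 mm overall, 29 mm out of each end. Origin: on the axis at mid-length; y axis along the spindle (either way round, rolled anyhow). Seated in a low fork its axis is 50 mm high.
- form_roller_b: The other form roller: brick-red rubber body 44 mm in diameter, 130 mm long, 0.3 kg; steel spindle 12 mm thick, 188 mm overall, 29 mm out of each end. Origin: on the axis at mid-length; y axis along the spindle (either way round, rolled anyhow). Seated in a low fork its axis is 50 mm high.
- steel_drum: Drum: steel body 64 mm in diameter, 130 mm long, 0.55 kg; steel spindle 12 mm thick, 188 mm overall, 29 mm out of each end. Origin: on the axis at mid-length; y axis along the spindle (either way round, rolled anyhow). Lying on both red rollers its axis is 85 mm high; their tops then reach to 13 mm below its axis, so hold it with the fingertips at most 8 mm below the axis.
- rider: Rider: black rubber body 32 mm in diameter, 130 mm long, 0.2 kg; steel spindle 12 mm thick, 188 mm overall, 29 mm out of each end. Origin: on the axis at mid-length; y axis along the spindle (either way round, rolled anyhow). Lying on the drum in the frame its axis is 133 mm high.
- brayer: Bystander, loose: hand brayer with a dark blue roller and red handle, 126 x 170 x 43 mm. Origin: centre of its underside.
- ink_tin: Bystander, loose: ink tin with a black band, 69 mm in diameter, 62 mm high. Origin: centre of its underside.
- ink_tube: Bystander, loose: red ink tube lying, 44 x 137 x 30 mm. Origin: centre of its underside.
Mind the look-alikes: they are no part of the job. Several things have the shape of the rider; the one meant has the colours described above.

How it is judged (in metres and radians):
At the end, for the whole second after the job is handed in: Each low fork holds a red roller (axis within 5 mm across, 4 mm in height of its seat), the drum lies on both (6, 5 mm), the rider on the drum (8, 6 mm); all centred between the plates within 12 mm, parallel to the forks within 0.05 rad, at rest and let go ((((x of form_roller_a in the frame of inking_frame between -0.046 and -0.036 m and z of form_roller_a in the frame of inking_frame between 0.046 and 0.054 m and y of form_roller_a in the frame of inking_frame between -0.012 and 0.012 m and angle between the y axis of form_roller_a and the y axis of inking_frame, either way round below 0.05 rad) and (x of form_roller_b in the frame of inking_frame between 0.036 and 0.046 m and z of form_roller_b in the frame of inking_frame between 0.046 and 0.054 m and y of form_roller_b in the frame of inking_frame between -0.012 and 0.012 m and angle between the y axis of form_roller_b and the y axis of inking_frame, either way round below 0.05 rad)) or ((x of form_roller_b in the frame of inking_frame between -0.046 and -0.036 m and z of form_roller_b in the frame of inking_frame between 0.046 and 0.054 m and y of form_roller_b in the frame of inking_frame between -0.012 and 0.012 m and angle between the y axis of form_roller_b and the y axis of inking_frame, either way round below 0.05 rad) and (x of form_roller_a in the frame of inking_frame between 0.036 and 0.046 m and z of form_roller_a in the frame of inking_frame between 0.046 and 0.054 m and y of form_roller_a in the frame of inking_frame between -0.012 and 0.012 m and angle between the y axis of form_roller_a and the y axis of inking_frame, either way round below 0.05 rad))) and x of steel_drum in the frame of inking_frame between -0.006 and 0.006 m and z of steel_drum in the frame of inking_frame between 0.0801 and 0.0901 m and y of steel_drum in the frame of inking_frame between -0.012 and 0.012 m and angle between the y axis of each of steel_drum, rider and the y axis of inking_frame, either way round below 0.05 rad and x of rider in the frame of inking_frame between -0.008 and 0.008 m and z of rider in the frame of inking_frame between 0.1271 and 0.1391 m and y of rider in the frame of inking_frame between -0.012 and 0.012 m and linear speed of each of form_roller_a, form_roller_b, steel_drum, rider below 0.02 m/s and angular speed of each of form_roller_a, form_roller_b, steel_drum, rider below 0.5 rad/s and contact force between each of form_roller_a, form_roller_b, steel_drum, rider and the fingers below 0.1 N); the robot touches nothing.
It fails at once if a roller is dropped into the frame (moves faster than 0.6 m/s there) ((x of form_roller_a in the frame of inking_frame between -0.06 and 0.06 m and y of form_roller_a in the frame of inking_frame between -0.03 and 0.03 m and z of form_roller_a in the frame of inking_frame below 0.165 m and linear speed of form_roller_a above 0.6 m/s) or (x of form_roller_b in the frame of inking_frame between -0.06 and 0.06 m and y of form_roller_b in the frame of inking_frame between -0.03 and 0.03 m and z of form_roller_b in the frame of inking_frame below 0.165 m and linear speed of form_roller_b above 0.6 m/s) or (x of steel_drum in the frame of inking_frame between -0.06 and 0.06 m and y of steel_drum in the frame of inking_frame between -0.03 and 0.03 m and z of steel_drum in the frame of inking_frame below 0.165 m and linear speed of steel_drum above 0.6 m/s) or (x of rider in the frame of inking_frame between -0.06 and 0.06 m and y of rider in the frame of inking_frame between -0.03 and 0.03 m and z of rider in the frame of inking_frame below 0.165 m and linear speed of rider above 0.6 m/s)).
It fails at once if the brayer, the ink tin or the ink tube is shifted by more than 20 mm (distance of any of brayer, ink_tin, ink_tube from where it was at the start of the episode above 0.02 m).
It also fails if it takes over 122 s, if anything falls off the work surface, if the arm or the gripper's body presses on something with over 40 N, if the wrist force passes 120 N, or if a joint passes its speed limit or range.

## Working session

There is one attempt and no reset: what is moved stays moved. The work goes in short steps, each a Python script; the robot and the scene stay as the last script left them, time stands still between calls to the robot, and variables do not carry over. Pictures are saved under pics/ and viewed, at most 14 in all, crops included, and the job is handed in when it is done.

```bash
mkdir -p pics
python3 - <<'E'
from workcell import r
import cv2
for n in("top","side"):
    p=r.camera_params(n); print(n,p["mtx"].round(1).tolist(),p["R"].round(3).tolist(),p["t"].round(1).tolist())
    cv2.imwrite(f"pics/{n}0.png",r.capture(n)[:,:,::-1])
print(r.read_tcp_rot(),r.read_time())
E
```

```text
top [[454.9, 0.0, 319.9], [0.0, 454.9, 199.2], [0.0, 0.0, 1.0]] [[0.291, -0.957, 0.005], [-0.93, -0.284, -0.232], [0.223, 0.063, -0.973]] [-149.5, 485.9, 1774.7]
side [[467.1, 0.0, 322.6], [0.0, 467.1, 201.6], [0.0, 0.0, 1.0]] [[1.0, -0.001, -0.014], [-0.012, -0.459, -0.888], [-0.006, 0.888, -0.459]] [-508.0, 57.0, 1680.2]
[-3.14048952e+00  5.91732510e-05  2.71712666e-01] 0.1
```

View pics/top0.png

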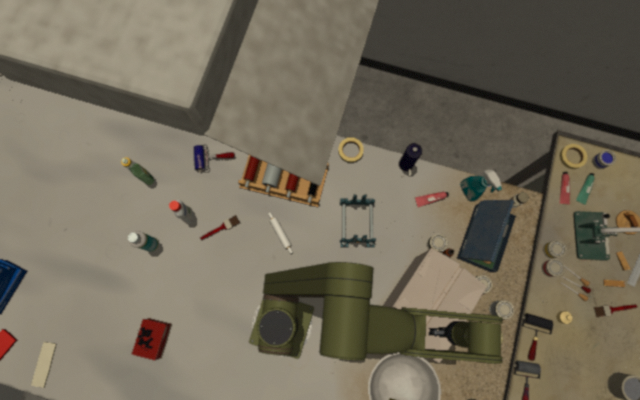

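View pics/side0.png

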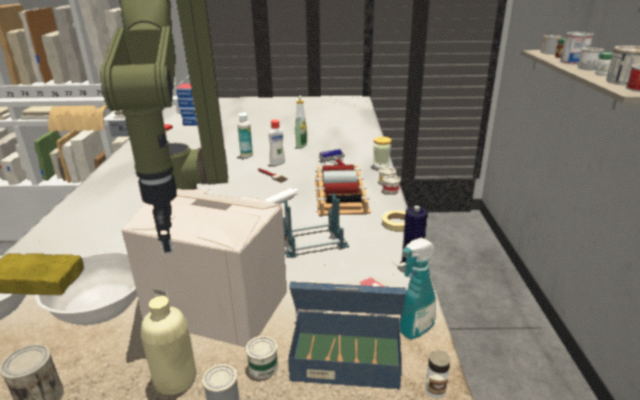

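```bash
cat > h.py <<'E'
import numpy as np, cv2
from workcell import r
def ray(p,uv):
    d=p["R"].T@np.linalg.solve(p["mtx"],[uv[0],uv[1],1.]); return -p["R"].T@p["t"], d
def plane(p,uv,z):
    o,d=ray(p,uv); return o+d*(z-o[2])/d[2]
def tri(obs):
    A=np.zeros((3,3));b=np.zeros(3)
    for p,uv in obs:
        o,d=ray(p,uv);d/=np.linalg.norm(d);M=np.eye(3)-np.outer(d,d);A+=M;b+=M@o
    return np.linalg.solve(A,b)
def project(p,X):
    c=p["mtx"]@(p["R"]@np.asarray(X,float)+p["t"]); return c[:2]/c[2]
def snap(name,fn):
    p=r.camera_params(name); im=r.capture(name)[:,:,::-1].copy()
    cv2.imwrite(f"pics/{fn}.png",im); return p,im
E
python3 - <<'E'
from h import *
p=r.camera_params("top"); print("cam",-p["R"].T@p["t"])
for n,uv in dict(rackTL=(247,155),rackBL=(240,187),rackBR=(321,206),frTL=(342,203),frTR=(375,203),frBL=(342,242),frBR=(375,242),brayer=(212,157),tube=(432,198),tin=(438,242),bottle=(410,155),ring=(350,150),box=(440,280),white=(280,232)).items(): print(n,plane(p,uv,30).round())
s=r.camera_params("side");print("side",-s["R"].T@s["t"])
for n,uv in dict(rack=(342,190),rackTL=(315,170),rackBR=(368,212),boxtopR=(285,220)).items(): print(n,plane(s,uv,50).round())
w=r.camera_params("wrist");T=r.read_tool_pos();print("wrist",-w["R"].T@w["t"]-T,w["R"].round(3).tolist(),w["mtx"][0])
E
```

```text
cam [  99.79437395 -117.11094539 1839.64413113]
rackTL [608. 348.  30.]
rackBL [468. 330.  30.]
rackBR [489. -12.  30.]
frTL [526. -90.  30.]
frTR [ 565. -219.   30.]
frBL [ 372. -135.   30.]
frBR [ 411. -262.   30.]
brayer [557. 484.  30.]
tube [ 654. -437.   30.]
tin [ 485. -503.   30.]
bottle [ 807. -305.   30.]
ring [755. -59.  30.]
box [ 341. -546.   30.]
white [338. 114.  30.]
side [  518.19638455 -1466.89917626   814.98469294]
rack [581. 106.  50.]
rackTL [478. 297.  50.]
rackBR [664. -68.  50.]
boxtopR [ 384. -116.   50.]
wrist [ 67.2172389   17.43074852 124.86365658] [[0.268, -0.963, -0.003], [-0.927, -0.259, 0.271], [-0.262, -0.07, -0.963]] [318.83150905   0.         318.45425032]
```

Run:
```python
from h import *
r.move_linear([154,-554,420],rate=200)
r.reach([480,-170,420],[np.pi,0,.28])
p,im=snap("wrist","w_fr1")
r.reach([540,150,330],[np.pi,0,.12])
p,im=snap("wrist","w_rk1")
print(r.read_time(),r.read_qpos().round(2),r.read_tool_pos())
```

```text
4.3 [ 0.19  0.24  1.41 -0.    1.5   1.65] [540.50308543 148.74853274 330.51605982]
```

View pics/w_fr1.png

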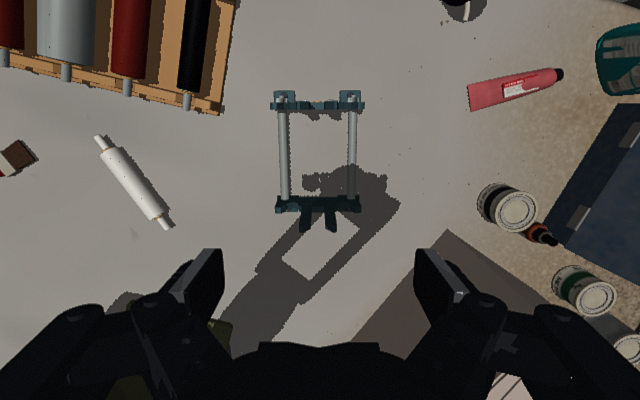

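View pics/w_rk1.png

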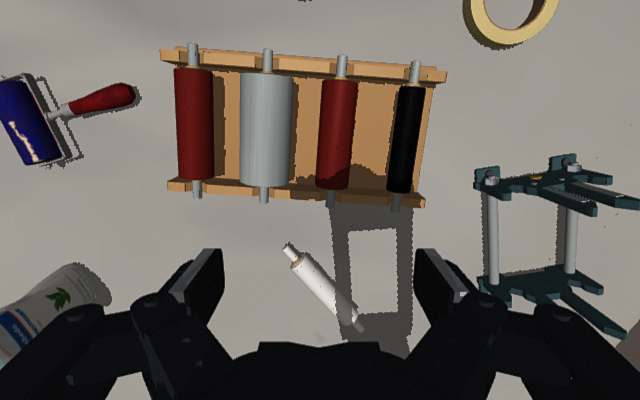

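Run:
```python
from h import *
import pickle
D={}
def go(n,pos,yaw):
    r.reach(pos,[np.pi,0,yaw]); r.dwell(.3); p,im=snap("wrist",n); D[n]=(p,im)
go("rkA",[500,210,300],.12)
go("rkB",[500,110,300],.12)
go("frA",[430,-110,280],.28)
go("frB",[430,-230,280],.28)
pickle.dump(D,open("D.pkl","wb"))
for n in("frA","frB"):
    hs=cv2.cvtColor(D[n][1],cv2.COLOR_BGR2HSV)
    m=cv2.inRange(hs,(80,70,15),(105,255,140)); m[230:]=0
    ys,xs=np.nonzero(m);print(n,np.percentile(xs,[1,50,99]),np.percentile(ys,[1,50,99]))
h=np.hstack([D["rkA"][1],D["rkB"][1]]); cv2.imwrite("pics/rk2.png",cv2.resize(h,(800,250)))
h=np.vstack([D["frA"][1][:300],D["frB"][1][:300]]); cv2.imwrite("pics/fr2.png",h)
print(r.read_time())
```

```text
frA [320. 386. 453.] [ 56.  80. 228.]
frB [209. 282. 636.] [  5.  50. 223.]
8.0667
```

View pics/rk2.png

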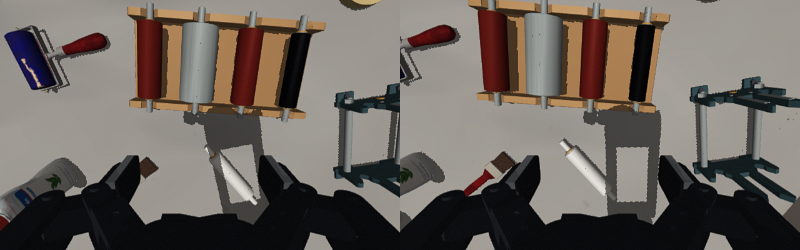

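View pics/fr2.png

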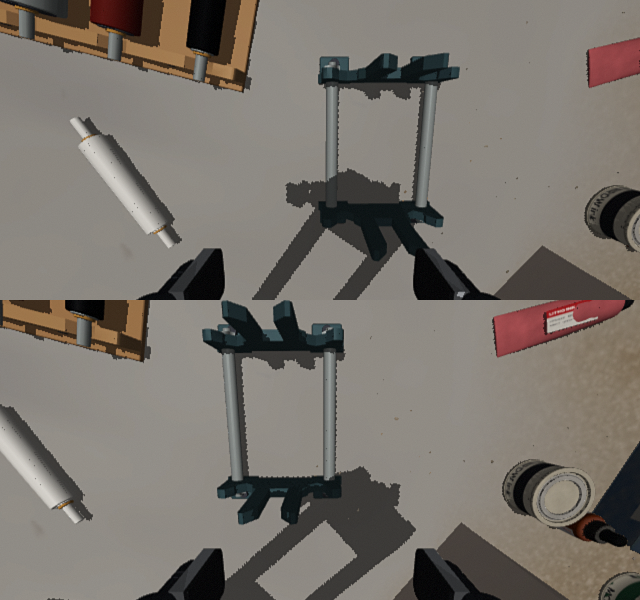

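Run:
```python
from h import *
import pickle
D=pickle.load(open("D.pkl","rb"))
def comps(m,amin):
    m=cv2.morphologyEx(m,cv2.MORPH_OPEN,np.ones((3,3)))
    cs,_=cv2.findContours(m,cv2.RETR_EXTERNAL,cv2.CHAIN_APPROX_NONE)
    return [cv2.minAreaRect(c) for c in cs if cv2.contourArea(c)>amin]
for n in("rkA","rkB"):
    im=D[n][1];hs=cv2.cvtColor(im,cv2.COLOR_BGR2HSV)
    roi=np.zeros(im.shape[:2],np.uint8);roi[:205,195 if n=="rkA" else 110:520 if n=="rkA" else 430]=255
    masks=dict(red=cv2.inRange(hs,(0,140,40),(6,255,200))|cv2.inRange(hs,(172,120,40),(180,255,200)),
      black=cv2.inRange(hs,(0,0,0),(180,255,28)),
      grey=cv2.inRange(hs,(85,8,120),(130,90,255)))
    for k,m in masks.items():
        print(n,k,[(np.round(a,1).tolist(),np.round(b,1).tolist(),round(c)) for a,b,c in comps(m&roi,900)])
for n,(x0,x1) in dict(frA=(300,460),frB=(200,360)).items():
    im=D[n][1];hs=cv2.cvtColor(im,cv2.COLOR_BGR2HSV);roi=np.zeros(im.shape[:2],np.uint8);roi[30:230,x0:x1]=255
    print(n,im[150,x0+20:x1:5].tolist()) if n=="frA" else 0
    m=cv2.inRange(hs,(85,8,100),(130,90,255))
    print(n,[(np.round(cv2.boxPoints((a,b,c)),1).tolist()) for a,b,c in comps(m&roi,400)])
print(D["rkA"][1][60,330:480:12].tolist())
```

```text
rkA red [([394.3, 105.7], [37.9, 125.7], 8), ([238.0, 94.0], [126.0, 38.0], 90)]
rkA black [([469.6, 111.6], [31.1, 123.6], 12)]
rkA grey []
rkB red [([307.9, 93.9], [38.6, 127.0], 4), ([148.2, 80.4], [131.4, 39.4], 86)]
rkB black [([385.3, 100.3], [28.2, 123.8], 8)]
rkB grey []
frA [[132, 139, 141], [103, 108, 111], [133, 134, 131], [105, 109, 104], [130, 137, 141], [130, 137, 142], [131, 137, 142], [129, 137, 140], [130, 137, 141], [130, 138, 141], [128, 135, 139], [131, 136, 141], [130, 136, 141], [130, 137, 141], [130, 136, 140], [129, 135, 141], [128, 136, 140], [128, 135, 139], [130, 136, 140], [113, 120, 125], [68, 70, 67], [132, 135, 130], [108, 109, 106], [127, 133, 137], [128, 134, 138], [129, 134, 139], [128, 133, 138], [129, 135, 139]]
frA []
frB []
[[142, 145, 139], [107, 109, 105], [82, 128, 169], [82, 127, 170], [50, 77, 106], [14, 17, 74], [26, 29, 100], [14, 17, 79], [80, 125, 166], [78, 123, 165], [78, 121, 165], [48, 75, 102], [9, 8, 8]]
```

```bash
cat > det.py <<'E'
from h import *
def comps(m,amin):
    m=cv2.morphologyEx(m,cv2.MORPH_OPEN,np.ones((3,3)))
    cs,_=cv2.findContours(m,cv2.RETR_EXTERNAL,cv2.CHAIN_APPROX_NONE)
    out=[]
    for c in cs:
        if cv2.contourArea(c)>amin:
            b=cv2.boxPoints(cv2.minAreaRect(c)); b=b[np.argsort(b[:,1])]  # two top, two bottom
            out.append((b[:2].mean(0),b[2:].mean(0),np.linalg.norm(b[0]-b[1])))
    return sorted(out,key=lambda t:t[0][0])
def mask(im,k):
    hs=cv2.cvtColor(im,cv2.COLOR_BGR2HSV);f=im.astype(int)
    if k=="red": return cv2.inRange(hs,(0,140,40),(6,255,200))|cv2.inRange(hs,(172,120,40),(180,255,200))
    if k=="black": return (f.max(2)<22).astype(np.uint8)*255
    return ((f[...,0]-f[...,2]>-3)&(f.max(2)>75)).astype(np.uint8)*255
E
python3 - <<'E'
from det import *
import pickle
D=pickle.load(open("D.pkl","rb"))
R={}
for n,(x0,x1) in dict(rkA=(195,520),rkB=(110,430)).items():
    im=D[n][1];roi=np.zeros(im.shape[:2],np.uint8);roi[:205,x0:x1]=255
    for k in("red","black","grey"):
        R[n,k]=comps(mask(im,k)&roi,1500);print(n,k,[(a.round(1).tolist(),b.round(1).tolist(),round(float(w),1)) for a,b,w in R[n,k]])
for k in("red","black","grey"):
    for i in range(min(len(R["rkA",k]),len(R["rkB",k]))):
        e=[tri([(D[n][0],R[n,k][i][j]) for n in("rkA","rkB")]) for j in(0,1)]
        d=e[0]-e[1];print(k,i,e[0].round(1),e[1].round(1),"mid",((e[0]+e[1])/2).round(1),"len",np.linalg.norm(d).round(1),"ang",np.arctan2(d[1],d[0]).round(3))
F={}
for n,(x0,x1) in dict(frA=(310,455),frB=(205,350)).items():
    im=D[n][1];roi=np.zeros(im.shape[:2],np.uint8);roi[30:230,x0:x1]=255
    F[n]=comps(mask(im,"grey")&roi,500);print(n,[(a.round(1).tolist(),b.round(1).tolist(),round(float(w),1)) for a,b,w in F[n]])
if len(F["frA"])==len(F["frB"]):
    for i in range(len(F["frA"])): print([tri([(D[n][0],F[n][i][j]) for n in F]).round(1).tolist() for j in(0,1)])
for a,b in(((377,255),(245,220)),((388,60),(228,5)),((440,62),(284,5))): print("tip",tri([(D["frA"][0],a),(D["frB"][0],b)]).round(1))
E
```

```text
rkA red [([238.0, 31.0], [238.0, 157.0], 38.0), ([403.20001220703125, 43.5], [385.3999938964844, 167.89999389648438], 37.9)]
rkA black [([482.0, 51.20000076293945], [457.79998779296875, 172.1999969482422], 30.2)]
rkA grey [([323.1000061035156, 10.699999809265137], [309.1000061035156, 164.5], 56.0)]
rkB red [([143.8000030517578, 14.899999618530273], [152.5, 146.0], 39.4), ([312.5, 30.5], [303.3999938964844, 157.1999969482422], 38.6)]
rkB black [([393.70001220703125, 39.099998474121094], [377.0, 161.39999389648438], 28.0)]
rkB grey [([227.0, 0.0], [227.0, 152.0], 56.0)]
red 0 [638.9 310.7  54.5] [504.6 303.8  55.6] mid [571.7 307.3  55. ] len 134.5 ang 0.052
red 1 [646.9 135.   52.3] [511.7 130.   50.5] mid [579.3 132.5  51.4] len 135.3 ang 0.037
black 0 [650.3  47.3  47.4] [516.8  43.   49.5] mid [583.5  45.1  48.4] len 133.5 ang 0.032
grey 0 [664.  223.8  60.8] [505.3 220.7  47. ] mid [584.7 222.2  53.9] len 159.3 ang 0.019
frA [([331.5, 87.0], [331.5, 179.0], 11.0), ([431.29998779296875, 84.30000305175781], [421.29998779296875, 206.3000030517578], 11.2)]
frB [([227.10000610351562, 53.79999923706055], [236.5, 180.1999969482422], 10.8), ([329.5, 52.0], [329.5, 179.0], 11.0)]
[[523.7, -98.0, 26.6], [405.5, -133.6, 27.1]]
[[557.3, -205.1, 24.4], [420.3, -245.9, 25.2]]
tip [ 390.8 -175.2  146.3]
tip [ 545.1 -130.   153.3]
tip [ 555.4 -167.5  152.1]
```

```bash
cat > pp.py <<'E'
from h import *
PHI=.293; C=np.array([471.5,-172.3]); V=np.array([np.sin(PHI),-np.cos(PHI)]); YR=.045
def pick(x,y,off,opening,dia,N=50):
    r.move_gripper(opening)
    r.reach([x,y,150],[np.pi,0,YR]); r.dwell(.2)
    print("above",r.read_tool_pos().round(1))
    hit=r.move_linear([x,y,46+off],rate=100,force_limit=8)
    r.move_gripper(dia-6,N)
    print("hit",hit,"grip",r.read_opening(),r.read_grasp_force(),r.read_tool_pos().round(1))
    r.move_linear([x,y,240],rate=150)
    print("lifted",r.read_opening(),r.read_ft_force().round(1),r.read_time())
def place(fx,axis,off,release,clear=270,dy=0):
    p=C+V*fx+dy*np.array([np.cos(PHI),np.sin(PHI)])
    r.reach([*p,clear],[np.pi,0,PHI]); r.dwell(.2)
    print("over",r.read_tool_pos().round(1),p.round(1))
    r.move_linear([*p,axis+off+15],rate=120); r.dwell(.3)
    hit=r.move_linear([*p,axis+off-3],rate=25,force_limit=4)
    z=r.read_tool_pos()[2]; print("seat hit",hit,"axis z",z-off)
    r.move_gripper(release)
    return p
E
python3 - <<'E'
from pp import *
pick(579.3,132.5,5,60,44)
p,im=snap("wrist","g1"); cv2.imwrite("pics/g1c.png",im)
E
```

```text
above [579.6 131.4 150.5]
hit False grip 42.433234961381345 50.54040491580963 [580.  132.2  52.1]
lifted 42.20213953902837 [ 0.3  0.8 -3.1] 13.0083
```

View pics/g1c.png

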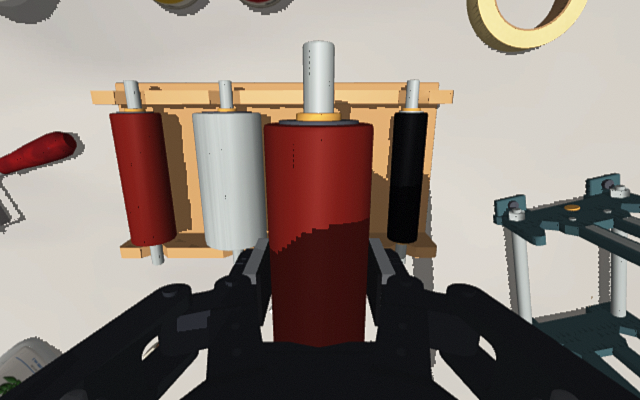

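Run:
```python
from pp import *
p=r.camera_params("wrist");T=r.read_tool_pos()
for uv,h in(((318,120),16),((318,42),0)): print((plane(p,uv,T[2]+h)-T).round(1))
place(41,50,6,60)
print(r.read_opening())
```

```text
[65.8  2.4 16. ]
[92.2  3.6  0. ]
over [ 483.8 -210.6  269.8] [ 483.3 -211.6]
seat hit True axis z 50.565752922865066
59.91802711310687
```

Run:
```python
from pp import *
def up(): 
    t=r.read_tool_pos(); r.move_linear([t[0],t[1],270],rate=150)
up(); snap("wrist","p1")
pick(571.7,307.3,5,60,44)
place(-41,50,6,60); up()
pick(575.5,220,8,76,64,60)
p,im=snap("wrist","g3")
print(r.read_time())
h=np.hstack([cv2.imread("pics/p1.png"),im]); cv2.imwrite("pics/v3.png",cv2.resize(h,(800,250)))
```

```text
above [572.2 306.4 150.4]
hit False grip 42.70811093331217 50.6548672914505 [572.4 307.9  52.2]
lifted 42.39881177545926 [ 0.4  0.6 -2.3] 24.425
over [ 460.1 -132.4  269.9] [ 459.7 -133. ]
seat hit True axis z 50.64525793434268
above [575.9 218.8 150.6]
hit False grip 61.97443599155948 64.9640679359436 [576.2 220.1  55.4]
lifted 61.86269993718883 [-0.1  0.  -4.6] 35.5833
35.6333
```

View pics/v3.png

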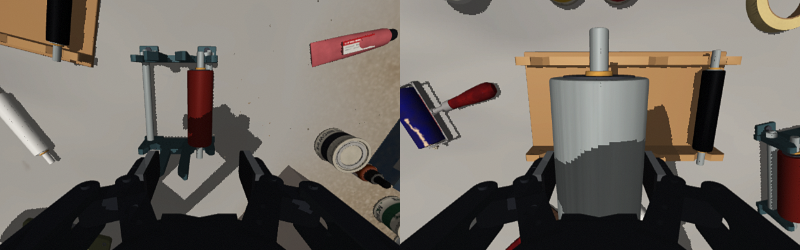

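Run:
```python
from pp import *
place(0,85,9,76,clear=300)
t=r.read_tool_pos(); r.move_linear([t[0],t[1],270],rate=150); snap("wrist","p3")
pick(583.5,45.1,7,48,32)
p,im=snap("wrist","g4"); print(r.read_time())
h=np.hstack([cv2.imread("pics/p3.png"),im]); cv2.imwrite("pics/v4.png",cv2.resize(h,(800,250)))
```

```text
over [ 471.9 -171.5  299.8] [ 471.5 -172.3]
seat hit True axis z 85.81201517019984
above [583.8  43.8 150.9]
hit False grip 30.36724327648281 49.3870747089386 [584.3  44.3  54.1]
lifted 30.299808569353452 [-0.3  1.  -2.2] 46.0583
46.1083
```

View pics/v4.png

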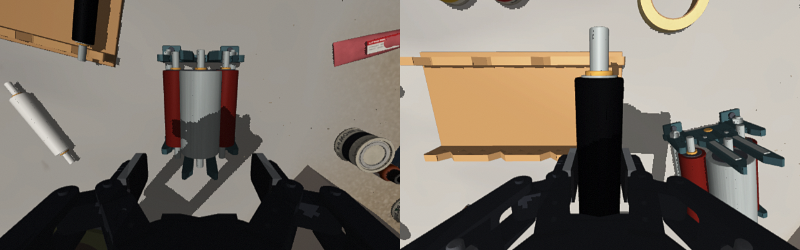

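The drum lies between both reds in the frame, and the rider is held straight. Now I'll place the rider.

Run:
```python
from pp import *
place(0,133,8,48,clear=340)
t=r.read_tool_pos(); r.move_linear([t[0],t[1],320],rate=150)
p1,a=snap("wrist","q1")
r.reach([430,-250,330],[np.pi,0,PHI]); r.dwell(.4)
p2,b=snap("wrist","q2"); snap("side","q3")
c=cv2.imread("pics/q3.png")[170:270,260:420]
cv2.imwrite("pics/v5.png",np.vstack([np.hstack([a[:300,120:520],b[:300,120:520]]),cv2.resize(c,(480,300)).repeat(1,1) if 0 else np.hstack([cv2.resize(c,(480,300)),np.zeros((300,320,3),np.uint8)])]))
print(r.read_time(),r.read_ft_force())
```

```text
over [ 471.9 -171.3  339.2] [ 471.5 -172.3]
seat hit True axis z 132.9559364512719
52.5667 [0.54244053 1.37299022 0.39849235]
```

View pics/v5.png

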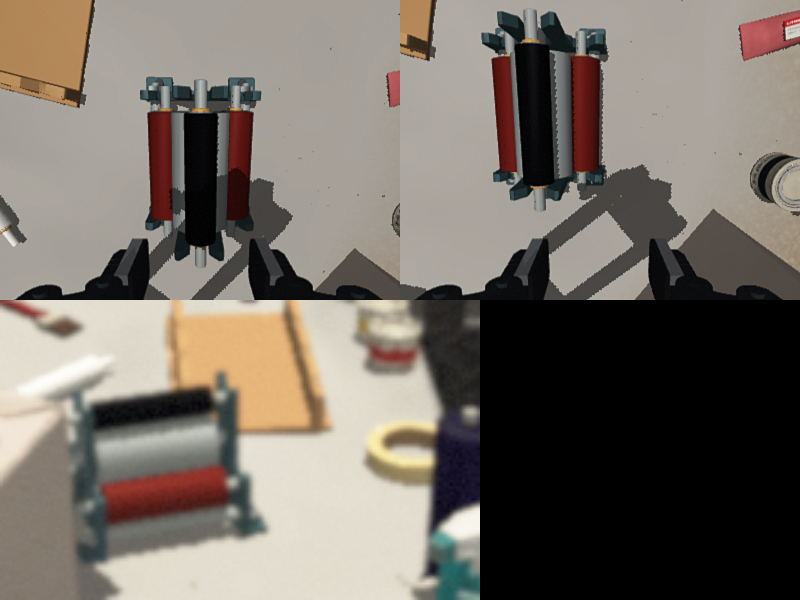

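```bash
python3 -c "
from workcell import r
r.dwell(.5);print(r.job_done())"
```

```text
the job is handed in; nothing more can be done
None
```

All four rollers are in the inking frame, and I handed the job in at about 53 s. The last pictures show both reds in the low forks, the drum lying on them and the rider on the drum. The brayer, tin and tube were not touched. No verdict came back on hand-in.

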